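Release the eccentric stop and push the jar tray home

TASK

Turn the yellow cam by pushing its red peg round with the fingertips until the cam's low point faces the tray, and only then push the black spice-jar tray forward, fully home against its end stops, leaving the cam at its low point. Grasp and lift nothing, leave the loose jar, tin and mug where they stand, and finish clear of everything.

Things in the scene. Friction and masses are not known exactly. Their poses are not given: they have to be found in the camera images.
- unit: Fixed wooden base board, 285 x 180 x 12 mm, with two guide rails (tops at 30 mm) and two black end stops (tops at 34 mm, 68 mm left and right, 24 mm behind the pivot). Origin on the table under the cam's pivot; x = the tray's forward direction, away from the robot (yaw within 0.4 rad), y left, z up. The board reaches from 210 mm behind to 75 mm ahead of the origin.
- cam_pivot (a point): The cam's upright pivot axis, at the cam's top face, 34 mm above the table. The cam is a yellow round disc, 72 mm across, 18 to 34 mm above the table, mounted 24 mm off-centre: its high point lies 60 mm from the pivot, its low point, opposite, 12 mm. The steel pivot head stands 7 mm above the disc.
- cam_peg (a point): Top centre of the red upright peg, 18 mm across, standing on the cam disc from 34 to 74 mm above the table, 46 mm from the pivot axis, on the high point's side. When the low point faces the tray, the peg stands straight ahead (+x of the unit) of the pivot, farthest from the tray.
- cam (a joint): Cam angle in rad, counter-clockwise from above positive; the peg stands at pi + value from the unit's x axis. 0: high point and peg face the tray. +3.14 or -3.14: low point faces the tray, reached either way round; stops at +-3.38; up to 0.3 off the low point will do. Starts within 1.4 of 0; stiff (about 6 N at the peg); stays where it is left.
- tray (a joint): How far the tray has slid forward, in m: 0 fully back, 0.077 fully home against the end stops. It starts between 0 and 0.02; with the cam's high point facing it, it would jam on the cam at 0.032. About 2.5 N moves it and it stays where it is left.
- tray_push (a point): Middle of the near face of the tray's black push plate (136 mm wide, 8 mm thick, from 14 to 78 mm above the table); this point is 60 mm above the table. The face looks back along the unit's -x. Three spice jars (35 mm across, tops at 71 mm) are fixed in the tray right ahead of the plate.
- tray_nose (a point): Middle of the flat front face of the tray's steel follower nose (60 mm wide, 16 to 36 mm above the table), 70 mm ahead of the near face of the push plate, on the line through the pivot. 15 mm behind the pivot when the tray is home.
- jar: Loose amber glass jar with steel lid, 72 mm across, 100 mm high, standing beside the unit. Origin at the centre of its underside, z up.
- tin: Loose food tin with a red label, 70 mm across, 80 mm high, beside the unit. Origin at the centre of its underside, z up.
- mug: Loose white mug, 76 mm across without its handle, 85 mm high, beside the unit. Origin at the centre of its underside, z up.

How it is judged:
On the way, in this order (a step that is already met when the one before it is completed fails the run):
1. the cam is turned to its low point (within 0.34 rad) while the tray is still back ((value of joint cam above 2.8 rad or value of joint cam below -2.8 rad) and value of joint tray below 0.03 m), for 0.2 s.
2. the tray is pushed home (within 4 mm) (value of joint tray above 0.073 m), for 0.2 s.
At the end, for the whole second after the job is handed in: The tray is within 4 mm of fully home and at rest, the cam within 0.34 rad of its low point facing the tray, and the jar, tin and mug stand within 20 mm of where they were (value of joint tray above 0.073 m and (value of joint cam above 2.8 rad or value of joint cam below -2.8 rad) and velocity of joint tray between -0.01 and 0.01 m/s and distance of each of jar, tin, mug from where it was at the start of the episode below 0.02 m); the robot touches nothing.
It fails at once if the tray is pushed forward (past 28 mm) while the cam is not at its low point (value of joint tray above 0.028 m and value of joint cam between -2.8 and 2.8 rad).
It fails at once if the jar, tin or mug is lifted, tipped or shifted more than 20 mm (distance of any of jar, tin, mug from where it was at the start of the episode above 0.02 m or angle between any of jar, tin, mug's own z axis and vertical above 0.35 rad).
It also fails if it takes over 58 s, if anything falls off the work surface, if the arm or the gripper's body presses on something with over 40 N, if the wrist force passes 120 N, or if a joint passes its speed limit or range.

ROBOT

A 6-joint arm with a two-finger parallel gripper is mounted at the origin on the work surface. World frame = base frame: x ahead of the robot, y to its left, z up, the work surface at z = 0. Lengths are in m, angles in rad, forces in N, time in s.
With the tool pointing down it reaches from about 0.375 to 0.9 m from the base axis. Payload 3.1 kg.
Tool frame: the origin (TCP) lies midway between the tips of the shut fingers; the grasp point (between the pads) lies 19 mm behind it; y points along the fingers, x is the direction in which the jaws open and shut, and the axes are right-handed (so a half turn about y gives the same grasp; the last joint's range is limited). The gripper opens to 87 mm and grips with 3 to 60 N. Pads are 19 mm wide; open, the fingers measure 117 mm over their backs; the gripper's body (75 mm by 190 mm) begins 51 mm behind the grasp point.
Start: joints at [-1.341, 0.527, 1.433, -0, 1.181, -0.178], TCP at [0.248, -0.574, 0.196] pointing down, gripper open.
Joint ranges: [-3.08, 3.08], [-0.75, 2.2], [0.22, 2.44], [-1.43, 4.57], [0, 2.65], [-2.85, 2.85]. Speed limits (rad/s): [2.79, 2.79, 3.14, 3.14, 3.14, 3.14].

INTERFACE

Orientations are given as a unit quaternion [x, y, z, w].
In Python, from rig import * gives the robot as it stands.
- The arm moves only by the tool jog_arm, never from a script. Its argument "series" is a list of rows, each a list of 7 numbers: the shift along the tool's x, y, z in mm, then the turn, a rotation vector about the tool's x, y, z in rad, then the gripper's target within -1 to 1 (shut at 1, half-way at 0, fully open at -1). A call has 1 to 20 rows; each row is the pose to reach, as a shift and turn from the pose commanded when the call began, along the tool's axes at that moment; what a row does not reach only later rows make up. A row lasts 1/8 s, in which the tool goes at most 62.5 mm and 10.7 degrees, less where a joint would pass 70% of its speed; a pose out of reach is approached as far as the arm can. A call with a gripper value outside its range is refused whole. The fingers move at their own pace and stop on an object; "grip_force" is the grip in N (left out, the last holds). Time passes only in rows, so rows that repeat a pose let the fingers close. It gives the time, the measured TCP pose, the force and the opening at its end, in the units of the state.
- get_obs(): the state, without advancing time (a new reading comes with each control period).
- camera(name): name is "scene" or "top" or "wrist"; returns a dict with "img" (384x512x3 uint8, red, green, blue), "depth" (384x512 float32, m along the optical axis (not along the pixel's ray), 0 where there is no reading), "camera_matrix" (3x3 intrinsics, pixels), "D" ([k1, k2, p1, p2, k3] as OpenCV has them; the pictures are not rectified), "rvec" (rotation vector, rad) and "tvec" (3), from world to camera coordinates, as OpenCV has them. Camera axes: x right, y down, z forward; pixel columns grow to the right and rows downward; lengths in m; the calibration is good to about 2 mm. A picture is of the moment at which its call begins.
- hand_in(): hands the job in, once; it reports no verdict.
The state is a dict: "time": time; "q": joint angles; "joint_velocities": joint speeds; "joint_torque": joint torques, N m; "position": TCP position; "tool_rot": TCP orientation; "ft_force": force on the tool from outside, world axes, zero at the start; "moment": the same for the moment, N m; "grip_width": finger opening in m.
Only numpy, scipy, OpenCV 4.12 (cv2) and the standard library are available. Lean on these libraries where they do the work, as an engineer would, in place of code of your own. Each camera call takes 0.05 s, during which the arm holds its last target.

## Working session

There is one attempt and no reset: what is moved stays moved. The work goes in short steps, Python scripts to look and compute and a tool call to move; the robot and the scene stay as the last step left them, time stands still between calls to the robot, and variables do not carry over. Pictures are saved under pics/ and viewed, and the job is handed in when it is done.

Besides the shell and the picture viewer there is one more tool, called after ">>>" as name(argument=value, ...) on one line, values as JSON. jog_arm: Moves the arm, as the interface text tells. Its arguments: {"type":"object","properties":{"series":{"type":"array","items":{"type":"array","items":{"type":"number"}}},"grip_force":{"type":"number"}},"required":["series"]}

```bash
ls; mkdir -p pics; cat > h.py <<'E'
from rig import *
import numpy as np, cv2
def snap(n,tag):
    c=camera(n); cv2.imwrite(f'pics/{tag}.png',c['img'][:,:,::-1]); np.savez(f'{tag}.npz',**c); return c
def load(tag): return dict(np.load(f'{tag}.npz'))
def ray(c,uv):
    p=cv2.undistortPoints(np.array(uv,float).reshape(-1,1,2),c['camera_matrix'],c['D']).reshape(-1,2)
    R=cv2.Rodrigues(c['rvec'])[0]; o=-R.T@c['tvec'].ravel()
    return o,np.c_[p,np.ones(len(p))]@R
def onz(c,uv,z):
    o,d=ray(c,uv); return o+d*((z-o[2])/d[:,2])[:,None]
def bydepth(c,uv):
    o,d=ray(c,uv); uv=np.array(uv).reshape(-1,2).astype(int); return o+d*c['depth'][uv[:,1],uv[:,0]][:,None]
E
python3 - <<'E'
from h import *
print({k:np.round(v,3) for k,v in get_obs().items()})
for n in ['scene','top','wrist']:
    c=snap(n,n+'0'); print(n,c['camera_matrix'][0,0],-cv2.Rodrigues(c['rvec'])[0].T@c['tvec'].ravel())
a=np.hstack([load('scene0')['img'],load('top0')['img']])
E
```

```text
pics
{'time': np.float64(0.0), 'q': array([-1.342,  0.528,  1.434, -0.   ,  1.181, -0.179]), 'joint_velocities': array([ 0.   , -0.001,  0.002, -0.001,  0.002, -0.001]), 'joint_torque': array([ -0.   , -44.004, -17.659,   0.064,   0.058,  -0.   ]), 'position': array([ 0.248, -0.573,  0.195]), 'tool_rot': array([-0.59 ,  0.389, -0.388,  0.591]), 'ft_force': array([-0.243, -0.188, -0.688]), 'moment': array([-0.   ,  0.022,  0.012]), 'grip_width': np.float64(0.087)}
scene 443.5909068678997 [ 1.03377917 -0.51919673  0.6132569 ]
top 385.0690949287673 [0.45637014 0.02982275 0.81536887]
wrist 314.09778302862316 [ 0.31659509 -0.54290878  0.38359515]
```

View pics/scene0.png

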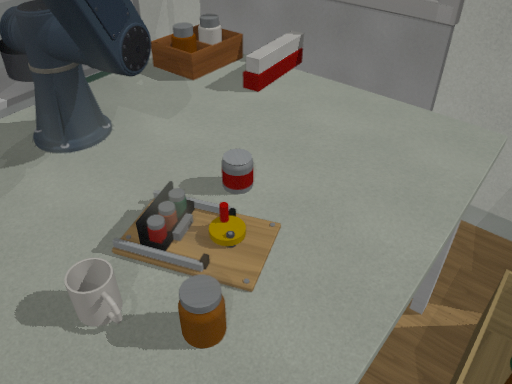

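View pics/top0.png

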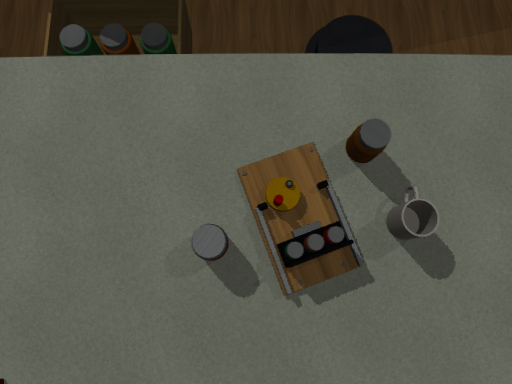

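View pics/wrist0.png

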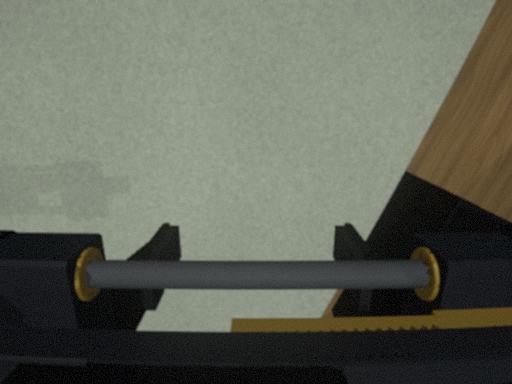

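The top view shows the board around (300,220), the cam at (283,194), the red peg at (279,201) and the pivot head at (290,184). The tin is at (210,243), the jar at (370,140) and the mug at (415,218). Next I'll measure these.

```bash
python3 - <<'E'
from h import *
for n in ['top','scene']:
    c=load(n+'0'); im=c['img'][:,:,::-1].copy(); hsv=cv2.cvtColor(im,cv2.COLOR_BGR2HSV)
    big=None
    if n=='top': x0,y0,x1,y1=225,130,375,300
    else: x0,y0,x1,y1=105,170,295,300
    big=cv2.resize(im[y0:y1,x0:x1],None,fx=4,fy=4,interpolation=cv2.INTER_CUBIC)
    if n=='top': big=cv2.resize(im[y0:y1,x0:x1],None,fx=3.5,fy=3.5,interpolation=cv2.INTER_CUBIC)
    cv2.imwrite(f'pics/{n}0z.png',big)
    red=((hsv[...,0]<6)|(hsv[...,0]>174))&(hsv[...,1]>180)&(hsv[...,2]>90)
    yel=(abs(hsv[...,0].astype(int)-24)<5)&(hsv[...,1]>200)&(hsv[...,2]>120)
    for nm,m in [('red',red),('yel',yel)]:
        k,l,s,ce=cv2.connectedComponentsWithStats(m.astype(np.uint8))
        for i in range(1,k):
            if s[i,4]>15: print(n,nm,s[i],ce[i],onz(c,[ce[i]],0.034 if nm=='yel' else .074).round(4))
E
```

```text
top red [275 195   8   8  47] [278.55319149 198.29787234] [[ 0.585  -0.0412  0.074 ]]
scene red [244  50  55  41 653] [274.50995406  71.00918836] [[0.2891 0.5385 0.074 ]]
scene red [226 171  27  18 313] [239.61341853 180.76357827] [[0.5654 0.0369 0.074 ]]
scene red [220 202   8  20 144] [223.61111111 211.34722222] [[ 0.6032 -0.0557  0.074 ]]
scene red [148 229  19  13 134] [157.30597015 234.92537313] [[ 0.5541 -0.1769  0.074 ]]
scene yel [209 216  37  28 636] [228.44654088 229.18396226] [[ 0.6131 -0.0552  0.034 ]]
```

View pics/top0z.png

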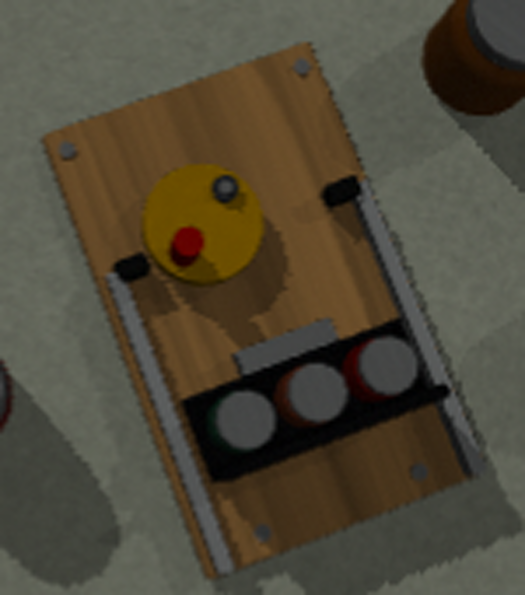

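View pics/scene0z.png

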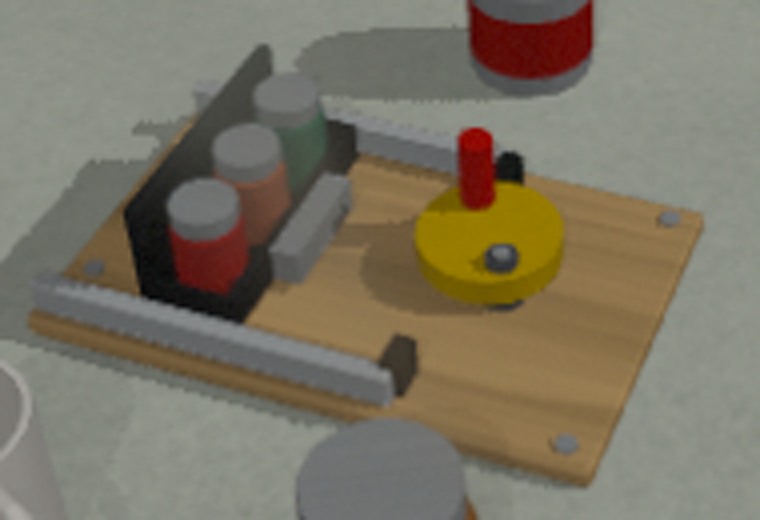

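```bash
python3 - <<'E'
from h import *
t=load('top0'); s=load('scene0')
T=lambda p:(np.array(p,float)/3.5+[225,130]-0.4)
S=lambda p:(np.array(p,float)/4+[105,170]-0.4)
print('bolts',onz(t,T([(68,150),(302,67),(419,471),(262,532)]),.012).round(4))
cor=onz(t,T([(43,137),(312,42),(478,478),(212,578)]),.012); print('corn',cor.round(4))
d=(cor[0]+cor[1]-cor[2]-cor[3])[:2]; yaw=np.arctan2(d[1],d[0]); print('yaw',yaw, np.linalg.norm(cor[0]-cor[3]),np.linalg.norm(cor[0]-cor[1]))
print('scene corn',onz(s,S([(703,215),(590,484)]),.012).round(4))
piv=onz(t,T([(225,187)]),.041); print('piv',piv, onz(s,S([(502,257)]),.040))
print('pegtop',onz(t,T([(190,240)]),.074),onz(s,S([(476,138)]),.074))
print('nosefront?',onz(t,T([(237,355),(333,320)]),.036))
print('nose scene', onz(s,S([(347,180),(297,245)]),.036)) 
print('plate top', onz(t,T([(215,481),(448,394)]),.078), onz(s,S([(128,212),(265,45)]),.078))
print('stops top', onz(t,T([(131,263),(343,188)]),.034))
# two-view heights: peg, pivot
def tri(a,b):
    o1,d1=ray(t,[a]);o2,d2=ray(s,[b]);d1=d1[0];d2=d2[0]
    k=np.linalg.lstsq(np.c_[d1,-d2],o2-o1,rcond=None)[0]; p=o1+k[0]*d1;q=o2+k[1]*d2
    return ((p+q)/2).round(4),np.linalg.norm(p-q).round(4)
print('tri peg',tri(T((190,240)),S((476,138))),'piv',tri(T((225,187)),S((502,257))))
# disc ellipse
for c,n,z in((t,'top',.034),):
    hsv=cv2.cvtColor(c['img'],cv2.COLOR_RGB2HSV); m=(abs(hsv[...,0].astype(int)-24)<6)&(hsv[...,1]>180)&(hsv[...,2]>70)
    m[:130]=0;m[300:]=0;m[:,:225]=0;m[:,375:]=0
    cs=max(cv2.findContours(m.astype(np.uint8),0,2)[0],key=cv2.contourArea); e=cv2.fitEllipse(cv2.convexHull(cs)); print(e,onz(c,[e[0]],z))
# object tops by depth/colour
print('tin top',onz(t,[(210,242)],.08),'jar top',onz(t,[(375,135)],.1),'mug top',onz(t,[(420,218)],.085))
print('mug handle',onz(t,[(410,190)],.05))
E
```

```text
bolts [[ 0.6532  0.0252  0.012 ]
 [ 0.7045 -0.1216  0.012 ]
 [ 0.4553 -0.179   0.012 ]
 [ 0.4224 -0.0843  0.012 ]]
corn [[ 0.6616  0.0404  0.012 ]
 [ 0.7207 -0.1287  0.012 ]
 [ 0.4504 -0.214   0.012 ]
 [ 0.3969 -0.0542  0.012 ]]
yaw 0.3244346911550338 0.2810913419268283 0.17920610472430257
scene corn [[ 0.6678  0.0409  0.012 ]
 [ 0.73   -0.13    0.012 ]]
piv [[ 0.62235823 -0.06676897  0.041     ]] [[ 0.62822573 -0.06778857  0.04      ]]
pegtop [[ 0.58525441 -0.04184642  0.074     ]] [[ 0.5891432  -0.03974789  0.074     ]]
nosefront? [[ 0.5238246  -0.07058413  0.036     ]
 [ 0.54314581 -0.12761695  0.036     ]]
nose scene [[ 0.52936864 -0.07057287  0.036     ]
 [ 0.54392258 -0.11930921  0.036     ]]
plate top [[ 0.45259376 -0.05066176  0.078     ]
 [ 0.49655138 -0.18055599  0.078     ]] [[ 0.50422726 -0.18108105  0.078     ]
 [ 0.46024867 -0.05447083  0.078     ]]
stops top [[ 0.57905978 -0.01055511  0.034     ]
 [ 0.62221359 -0.13826476  0.034     ]]
tri peg (array([ 0.5869, -0.0405,  0.073 ]), np.float64(0.0042)) piv (array([ 0.6245, -0.0662,  0.0364]), np.float64(0.0033))
((282.5327453613281, 193.07394409179688), (33.26758575439453, 35.23198318481445), 107.81660461425781) [[ 0.60279304 -0.05363416  0.034     ]]
tin top [[0.50202062 0.09218831 0.08      ]] jar top [[ 0.70426289 -0.23405997  0.1       ]] mug top [[ 0.53976008 -0.31458095  0.085     ]]
mug handle [[ 0.60210155 -0.31597042  0.05      ]]
```

```bash
python3 - <<'E'
from h import *
from scipy.spatial.transform import Rotation as R
r=R.from_quat(get_obs()['tool_rot']).as_matrix(); print(r.round(3)); print('psi x',np.arctan2(r[1,0],r[0,0]),'z',np.arctan2(r[1,2],r[0,2]))
E
```

```text
[[ 0.397 -0.     0.918]
 [-0.918  0.002  0.397]
 [-0.002 -1.     0.   ]]
psi x -1.1629695083255869 z 0.4078263266678854
```

>>> jog_arm(series=[[-60, 5, 90, 0, -0.35, 0, 1], [-115, 10, 170, 0, -0.7, 0, 1], [-170, 15, 250, 0, -1.05, 0, 1], [-225, 20, 330, 0, -1.4, 0, 1], [-280, 25, 410, 0, -1.75, 0, 1], [-338, 35, 496, 0, -2.12, 0, 1], [-338, 35, 496, 0, -2.12, 0, 1], [-338, 35, 496, 0, -2.12, 0, 1], [-338, 35, 496, 0, -2.12, 0, 1], [-338, 35, 496, 0, -2.12, 0, 1], [-338, 35, 496, 0, -2.12, 0, 1], [-338, 35, 496, 0, -2.12, 0, 1], [-338, 35, 496, 0, -2.12, 0, 1], [-338, 35, 496, 0, -2.12, 0, 1], [-338, 35, 496, 0, -2.12, 0, 1], [-338, 35, 496, 0, -2.12, 0, 1]])

```text
time: 2.15
position: [0.5691, -0.0669, 0.161]
tool_rot: [0.628, 0.325, -0.325, -0.628]
ft_force: [-0.4, 0.2, 0.2]
grip_width: 0.0005
```

```bash
python3 - <<'E'
from h import *
w=snap('wrist','w1'); s=snap('scene','s1')
from scipy.spatial.transform import Rotation as R
o=get_obs();r=R.from_quat(o['tool_rot']).as_matrix(); print(np.arctan2(r[1,0],r[0,0]),r.round(3).tolist(),o['q'].round(2),o['grip_width'])
E
```

```text
0.9566019826804211 [[0.576, 0.0, -0.817], [0.817, -0.0, 0.576], [0.0, -1.0, -0.0]] [-0.31  0.5   1.6   0.    1.04 -1.27] 0.00032863199627268156
```

View pics/w1.png

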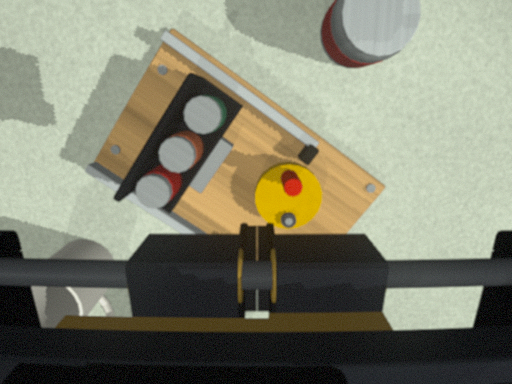

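View pics/s1.png

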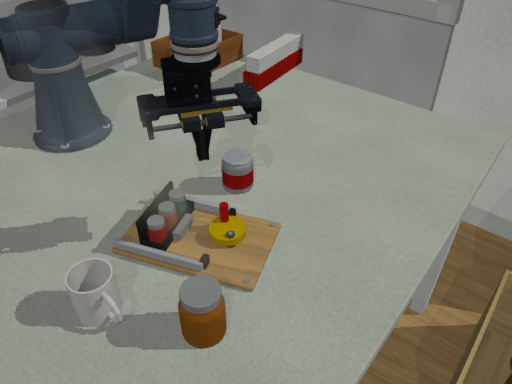

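```bash
python3 - <<'E'
from h import *
w=load('w1');s=load('s1')
for c,n in((s,'s'),(w,'w')):
    print(n,cv2.projectPoints(np.array([[.5691,-.0669,.161]]),c['rvec'],c['tvec'],c['camera_matrix'],c['D'])[0])
print('piv',onz(w,[(288.5,219)],.041),'pegtop',onz(w,[(293,188)],.074),'stop',onz(w,[(309,153)],.034))
print('bolts',onz(w,[(370,187.5),(163,71),(116,150)],.012))
print(bydepth(w,[(288,219),(293,188),(300,215),(150,190)]).round(4))
o=-cv2.Rodrigues(w['rvec'])[0].T@w['tvec'].ravel(); print(o)
m=w['img'].astype(int); yel=(m[...,0]>150)&(m[...,1]>110)&(m[...,2]<60); yel[:140]=0; yel[235:]=0
cs=max(cv2.findContours(yel.astype(np.uint8),0,2)[0],key=cv2.contourArea); e=cv2.fitEllipse(cv2.convexHull(cs)); print(e,onz(w,[e[0]],.034))
E
```

```text
s [[[203.26274441 169.34686585]]]
w [[[257.65260679 225.16258675]]]
piv [[ 0.62277595 -0.06457502  0.041     ]] pegtop [[ 0.58739826 -0.04001564  0.074     ]] stop [[ 0.57795769 -0.0089667   0.034     ]]
bolts [[ 0.65551868  0.02738136  0.012     ]
 [ 0.42594503 -0.08355811  0.012     ]
 [ 0.45853889 -0.17766305  0.012     ]]
[[ 0.6223 -0.065   0.0413]
 [ 0.5875 -0.04    0.0736]
 [ 0.629  -0.053   0.0335]
 [ 0.5134 -0.1498  0.0705]]
[ 0.50526182 -0.02267423  0.34947943]
((287.98193359375, 196.19189453125), (63.63895034790039, 68.0742416381836), 69.07331848144531) [[ 0.60374764 -0.05177535  0.034     ]]
```

```bash
python3 - <<'E'
from h import *
s=load('s1'); im=s['img'][110:220,150:290,::-1]; cv2.imwrite('pics/s1z.png',cv2.resize(im,None,fx=5,fy=5,interpolation=cv2.INTER_CUBIC))
print(bydepth(s,[(203,v) for v in range(140,172,3)]).round(3))
E
```

```text
[[ 0.577 -0.07   0.226]
 [ 0.578 -0.072  0.221]
 [ 0.577 -0.071  0.214]
 [ 0.578 -0.072  0.21 ]
 [ 0.576 -0.071  0.202]
 [ 0.578 -0.073  0.198]
 [ 0.575 -0.071  0.19 ]
 [ 0.379  0.119  0.001]
 [ 0.387  0.111 -0.   ]
 [ 0.397  0.101  0.   ]
 [ 0.404  0.093 -0.001]]
```

View pics/s1z.png

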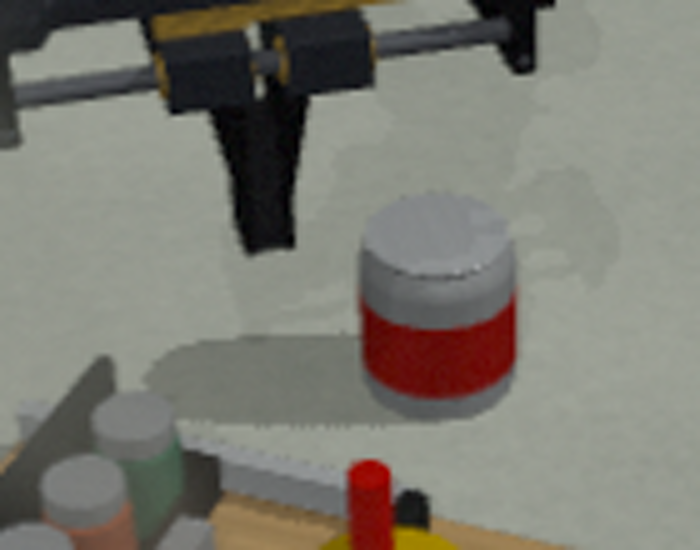

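```bash
python3 - <<'E'
from h import *
w=load('w1'); t=snap('top','t1')
for u in (250,264): print(bydepth(w,[(u,v) for v in range(222,246,3)]).round(3).tolist())
print(cv2.projectPoints(np.array([[.5691,-.0669,.161],[.5691,-.0669,.188]]),t['rvec'],t['tvec'],t['camera_matrix'],t['D'])[0])
im=w['img'][170:300,180:340,::-1]; cv2.imwrite('pics/w1z.png',cv2.resize(im,None,fx=4,fy=4))
E
```

```text
[[0.611, -0.107, 0.013], [0.558, -0.064, 0.187], [0.558, -0.064, 0.192], [0.558, -0.064, 0.196], [0.557, -0.064, 0.2], [0.557, -0.064, 0.204], [0.558, -0.064, 0.206], [0.557, -0.063, 0.212]]
[[0.621, -0.094, 0.011], [0.562, -0.058, 0.188], [0.562, -0.058, 0.191], [0.562, -0.058, 0.197], [0.562, -0.058, 0.2], [0.562, -0.058, 0.203], [0.561, -0.058, 0.208], [0.562, -0.058, 0.21]]
[[[298.18388303 198.45311841]]

 [[300.45360633 195.65821005]]]
```

View pics/w1z.png

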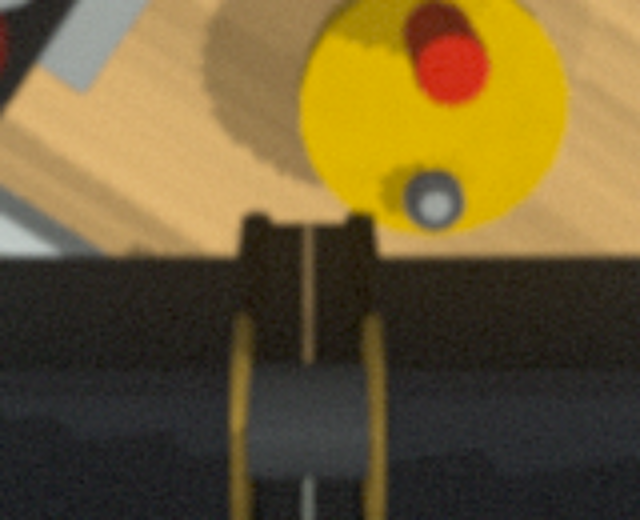

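View pics/t1.png

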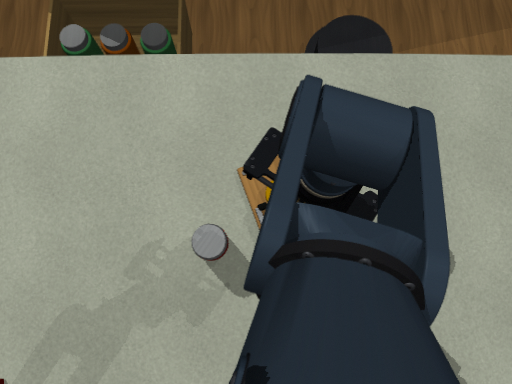

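>>> jog_arm(series=[[0, 30, 0, 0, 0, 0, 1], [0, 60, 0, 0, 0, 0, 1], [0, 90, 0, 0, 0, 0, 1], [0, 110, 0, 0, 0, 0, 1], [0, 122, 0, 0, 0, 0, 1], [0, 122, 0, 0, 0, 0, 1], [0, 122, 0, 0, 0, 0, 1]])

```text
time: 3.18
position: [0.5699, -0.0669, 0.0397]
tool_rot: [0.628, 0.326, -0.325, -0.627]
ft_force: [0.1, 0.4, -0.2]
grip_width: 0.0006
```

```bash
python3 - <<'E'
from h import *
w=snap('wrist','w2'); s=snap('scene','s2')
im=np.hstack([cv2.resize(w['img'][130:270,180:340],None,fx=2.5,fy=2.5),cv2.resize(s['img'][130:270,150:310],None,fx=2.5,fy=2.5)])
cv2.imwrite('pics/c2.png',im[:,:,::-1])
E
```

```text
(no output)
```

View pics/c2.png

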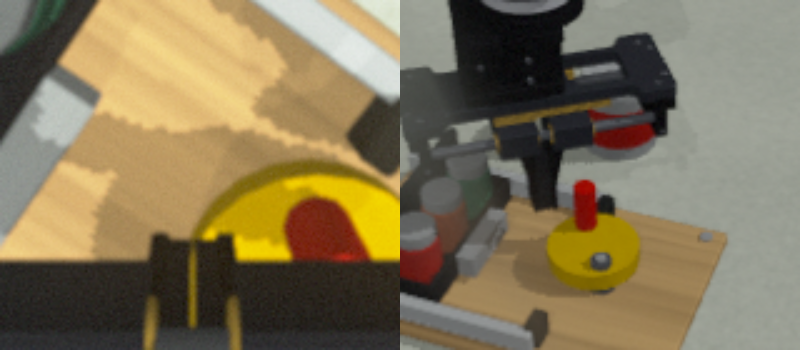

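```bash
python3 - <<'E'
import numpy as np
d=18
for th in np.arange(0,2.31,.1):
    print([round(31.8+46*np.sin(th)-d*np.cos(th)),round(-43.5+46*np.cos(th)+d*np.sin(th)),round(th,2)])
E
```

```text
[14, 2, np.float64(0.0)]
[18, 4, np.float64(0.1)]
[23, 5, np.float64(0.2)]
[28, 6, np.float64(0.3)]
[33, 6, np.float64(0.4)]
[38, 5, np.float64(0.5)]
[43, 5, np.float64(0.6)]
[48, 3, np.float64(0.7)]
[52, 1, np.float64(0.8)]
[57, -1, np.float64(0.9)]
[61, -3, np.float64(1.0)]
[65, -7, np.float64(1.1)]
[68, -10, np.float64(1.2)]
[71, -14, np.float64(1.3)]
[74, -18, np.float64(1.4)]
[76, -22, np.float64(1.5)]
[78, -27, np.float64(1.6)]
[80, -32, np.float64(1.7)]
[81, -36, np.float64(1.8)]
[81, -41, np.float64(1.9)]
[81, -46, np.float64(2.0)]
[81, -51, np.float64(2.1)]
[80, -56, np.float64(2.2)]
[78, -61, np.float64(2.3)]
```

>>> jog_arm(series=[[5, 0, 1, 0, 0, 0, 1], [10, 0, 2, 0, 0, 0, 1], [14, 0, 2, 0, 0, 0, 1], [18, 0, 4, 0, 0.1, 0, 1], [23, 0, 5, 0, 0.2, 0, 1], [28, 0, 6, 0, 0.3, 0, 1], [28, 0, 6, 0, 0.3, 0, 1]])

```text
time: 4.15
position: [0.5803, -0.0411, 0.039]
tool_rot: [0.67, 0.228, -0.229, -0.669]
ft_force: [-1.4, -4.4, 1.5]
grip_width: 0.0005
```

```bash
python3 - <<'E'
from h import *
w=snap('wrist','w3'); s=snap('scene','s3')
im=np.hstack([cv2.resize(w['img'][130:270,180:340],None,fx=2.5,fy=2.5),cv2.resize(s['img'][130:270,150:310],None,fx=2.5,fy=2.5)])
cv2.imwrite('pics/c3.png',im[:,:,::-1])
E
```

```text
(no output)
```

View pics/c3.png

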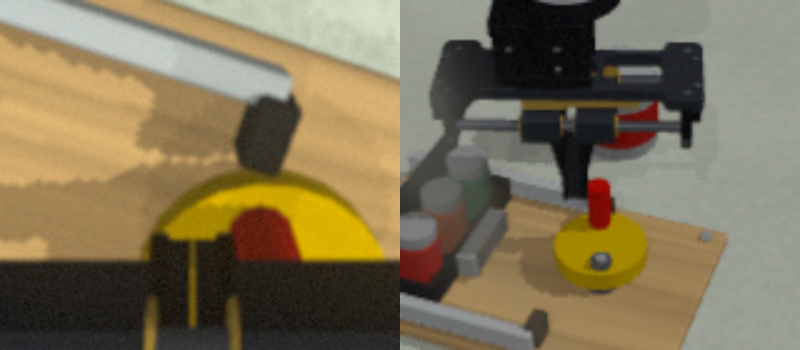

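```bash
python3 - <<'E'
import numpy as np
d=18
for th in np.arange(0.1,2.1,.1):
    print([round(d+46*np.sin(th)-d*np.cos(th)),0,round(-46+46*np.cos(th)+d*np.sin(th)),0,round(float(th),2),0,1],end=',')
E
```

```text
[5, 0, 2, 0, 0.1, 0, 1],[9, 0, 3, 0, 0.2, 0, 1],[14, 0, 3, 0, 0.3, 0, 1],[19, 0, 3, 0, 0.4, 0, 1],[24, 0, 3, 0, 0.5, 0, 1],[29, 0, 2, 0, 0.6, 0, 1],[34, 0, 1, 0, 0.7, 0, 1],[38, 0, -1, 0, 0.8, 0, 1],[43, 0, -3, 0, 0.9, 0, 1],[47, 0, -6, 0, 1.0, 0, 1],[51, 0, -9, 0, 1.1, 0, 1],[54, 0, -13, 0, 1.2, 0, 1],[58, 0, -16, 0, 1.3, 0, 1],[60, 0, -20, 0, 1.4, 0, 1],[63, 0, -25, 0, 1.5, 0, 1],[65, 0, -29, 0, 1.6, 0, 1],[66, 0, -34, 0, 1.7, 0, 1],[67, 0, -39, 0, 1.8, 0, 1],[67, 0, -44, 0, 1.9, 0, 1],[67, 0, -49, 0, 2.0, 0, 1],
```

>>> jog_arm(series=[[5, 0, 2, 0, 0.1, 0, 1], [9, 0, 3, 0, 0.2, 0, 1], [14, 0, 3, 0, 0.3, 0, 1], [19, 0, 3, 0, 0.4, 0, 1], [24, 0, 3, 0, 0.5, 0, 1], [29, 0, 2, 0, 0.6, 0, 1], [34, 0, 1, 0, 0.7, 0, 1], [38, 0, -1, 0, 0.8, 0, 1], [43, 0, -3, 0, 0.9, 0, 1], [47, 0, -6, 0, 1.0, 0, 1], [47, 0, -6, 0, 1.0, 0, 1]])

```text
time: 5.62
position: [0.6181, -0.0133, 0.0383]
tool_rot: [-0.695, 0.123, -0.118, 0.698]
ft_force: [-4.3, 4.1, 4.0]
grip_width: 0.0005
```

```bash
cat > look.py <<'E'
from h import *
import sys
k=sys.argv[1]
w=snap('wrist','w'+k); s=snap('scene','s'+k)
im=np.hstack([cv2.resize(w['img'][130:270,180:340],None,fx=2.5,fy=2.5),cv2.resize(s['img'][130:270,150:310],None,fx=2.5,fy=2.5)])
cv2.imwrite(f'pics/c{k}.png',im[:,:,::-1])
hsv=cv2.cvtColor(s['img'],cv2.COLOR_RGB2HSV)
m=((hsv[...,0]<6)|(hsv[...,0]>174))&(hsv[...,1]>180)&(hsv[...,2]>90); m=m.astype(np.uint8);m[:195]=0;m[:,:205]=0;m[260:]=0;m[:,270:]=0
n,l,st,ce=cv2.connectedComponentsWithStats(m)
for i in range(1,n):
    if st[i,4]>30:
        x,y,ww,h,a=st[i]; p=onz(s,[(x+ww/2-.5,y+3)],.074)[0]-[.002,-.001,0]; r=p-[.6240,-.0663,.074]
        print(st[i],p,'len',np.hypot(*r[:2]),'cam',np.arctan2(r[1],r[0])-.325-np.pi)
E
python3 look.py 4
```

```text
[244 206   9  21 148] [ 0.63252567 -0.0209887   0.074     ] len 0.04610641078659279 cam -2.0817794770440843
```

View pics/c4.png

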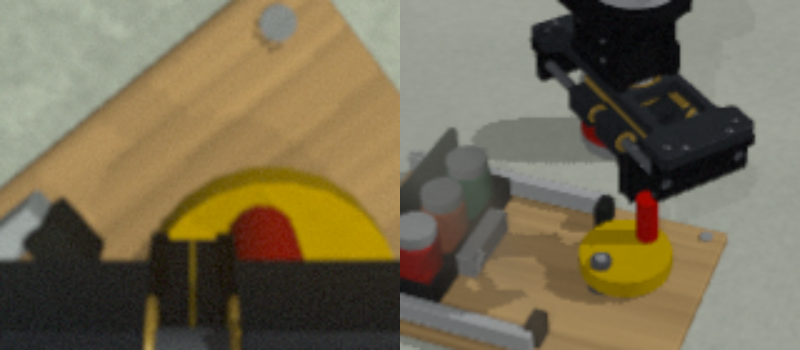

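>>> jog_arm(series=[[5, 0, 2, 0, 0.1, 0, 1], [9, 0, 3, 0, 0.2, 0, 1], [14, 0, 3, 0, 0.3, 0, 1], [19, 0, 3, 0, 0.4, 0, 1], [24, 0, 3, 0, 0.5, 0, 1], [29, 0, 2, 0, 0.6, 0, 1], [34, 0, 1, 0, 0.7, 0, 1], [38, 0, -1, 0, 0.8, 0, 1], [43, 0, -3, 0, 0.9, 0, 1], [47, 0, -6, 0, 1.0, 0, 1], [47, 0, -6, 0, 1.0, 0, 1]])

```text
time: 7.1
position: [0.6649, -0.034, 0.0386]
tool_rot: [-0.551, 0.441, -0.44, 0.556]
ft_force: [1.9, 7.5, -1.2]
grip_width: 0.0003
```

```bash
python3 look.py 5
```

```text
[250 226   8  17 110] [ 0.67474628 -0.05797385  0.074     ] len 0.05142479410921483 cam -3.3039675403084905
```

View pics/c5.png

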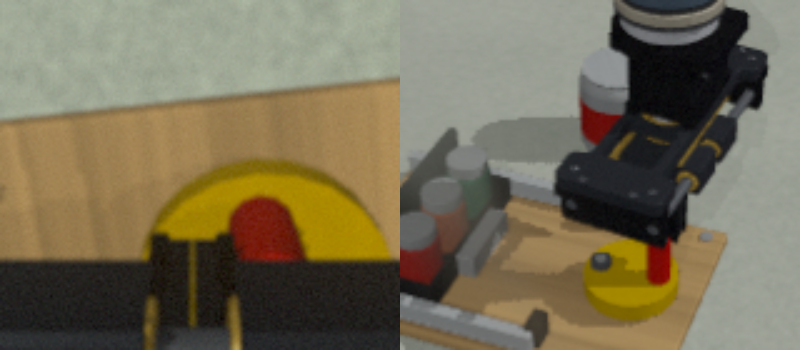

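>>> jog_arm(series=[[-10, 0, 0, 0, 0, 0, 1], [-25, 0, 0, 0, 0, 0, 1], [-30, -40, 0, 0, 0, 0, 1], [-30, -90, 0, 0, 0, 0, 1], [-30, -120, 0, 0, 0, 0, 1], [-30, -120, 0, 0, 0, 0, 1]])

```text
time: 7.95
position: [0.6585, -0.0081, 0.1621]
tool_rot: [-0.553, 0.438, -0.442, 0.555]
ft_force: [0.4, -0.3, 0.1]
grip_width: 0.0007
```

```bash
python3 look.py 6; python3 - <<'E'
from h import *
from scipy.spatial.transform import Rotation as R
o=get_obs(); r=R.from_quat(o['tool_rot']).as_matrix(); print(o['position'],r.round(4).tolist(),np.arctan2(r[1,0],r[0,0]))
E
```

```text
[249 223   9  20 153] [ 0.66914869 -0.05230514  0.074     ] len 0.047267960141077835 cam -3.1660118556281187
[ 0.65572009 -0.00795397  0.15827453] [[0.2263, -0.0015, 0.974], [-0.974, 0.0004, 0.2263], [-0.0007, -1.0, -0.0014]] -1.3424774324462707
```

View pics/s6.png

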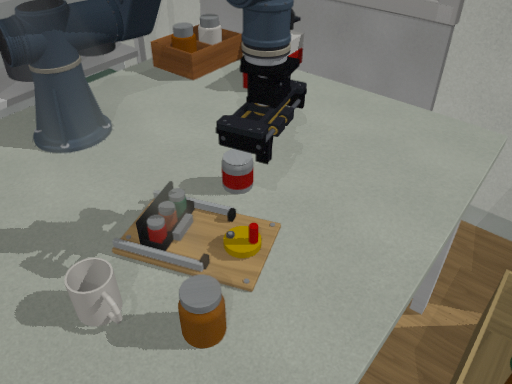

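View pics/w6.png

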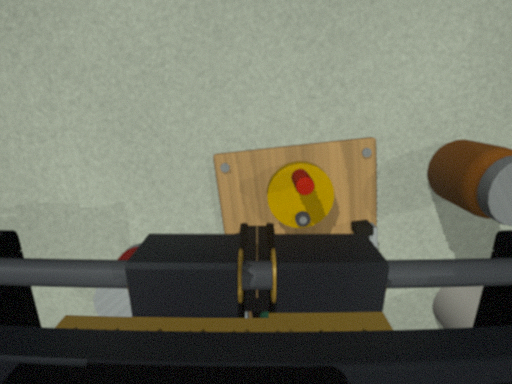

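```bash
python3 - <<'E'
from h import *
w=load('w6')
p=onz(w,[(302.5,218)],.041)[0]; g=onz(w,[(305.5,186.5)],.074)[0]; b=onz(w,[(225,168),(366.5,153)],.012)
d=b[0]-b[1]; yaw=np.arctan2(d[1],d[0])-np.pi/2; r=g-p
print(p,g,b.round(4).tolist(),'yaw',yaw,'peg rel',np.hypot(*r[:2]),np.arctan2(r[1],r[0])-yaw)
E
```

```text
[ 0.62692122 -0.06478727  0.041     ] [ 0.66818507 -0.05140349  0.074     ] [[0.6546, 0.0269, 0.012], [0.7061, -0.1203, 0.012]] yaw 0.3361600338628221 peg rel 0.04338007028816323 -0.02251924385244436
```

>>> jog_arm(series=[[15, 0, -50, 0, -0.03, 0, 1], [30, 0, -100, 0, -0.06, 0, 1], [45, 0, -150, 0, -0.1, 0, 1], [60, 0, -200, 0, -0.1, 0, 1], [69, 0, -233, 0, -0.1, 0, 1], [69, 0, -233, 0, -0.1, 0, 1], [69, 0, -233, 0, -0.1, 0, 1]])

```text
time: 8.93
position: [0.4455, -0.1282, 0.1582]
tool_rot: [-0.575, 0.412, -0.411, 0.575]
ft_force: [0.3, -0.4, 0.7]
grip_width: 0.0003
```

```bash
python3 - <<'E'
from h import *
from scipy.spatial.transform import Rotation as R
snap('wrist','w7');snap('scene','s7')
o=get_obs(); r=R.from_quat(o['tool_rot']).as_matrix(); print(o['position'],np.arctan2(r[1,2],r[0,2]))
E
```

```text
[ 0.44618261 -0.12812354  0.15847829] 0.3286673971919624
```

View pics/w7.png

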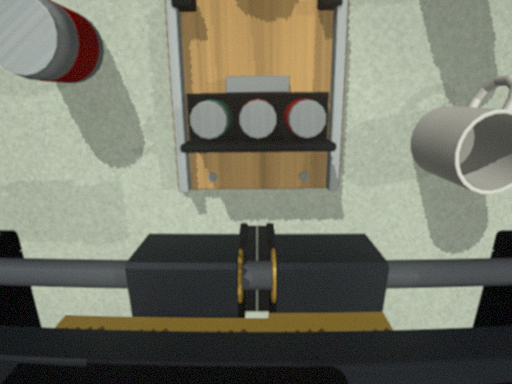

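View pics/s7.png

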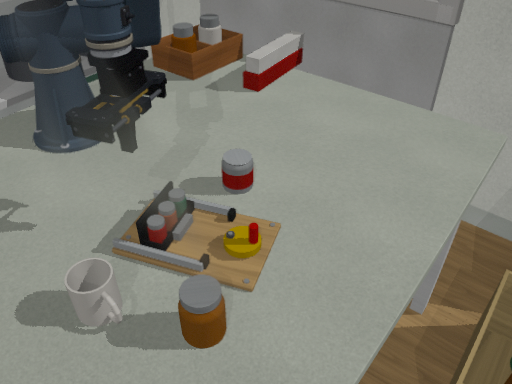

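```bash
python3 - <<'E'
from h import *
w=load('w7'); p=onz(w,[(181,149),(258,150),(335,149)],.078); print(p)
r=p-[.44618,-.12812,0]; z=np.array([np.cos(.3287),np.sin(.3287)]); x=np.array([z[1],-z[0]]); print('ahead',r[:,:2]@z,'x',r[:,:2]@x)
print('unit', (p[:,:2]-[.6243,-.0662])@z)
E
```

```text
[[ 0.45738008 -0.05461566  0.078     ]
 [ 0.47773291 -0.11775572  0.078     ]
 [ 0.49997629 -0.18023942  0.078     ]]
ahead [0.03432861 0.03320938 0.03409137] x [-0.06595359  0.00037628  0.06669523]
unit [-0.15424392 -0.15536315 -0.15448116]
```

>>> jog_arm(series=[[0, 40, 0, 0, 0, 0, 1], [0, 80, 0, 0, 0, 0, 1], [0, 110, 0, 0, 0, 0, 1], [0, 122, 0, 0, 0, 0, 1], [0, 122, 0, 0, 0, 0, 1], [0, 122, 8, 0, 0, 0, 1], [0, 122, 16, 0, 0, 0, 1], [0, 122, 20, 0, 0, 0, 1], [0, 122, 24, 0, 0, 0, 1], [0, 122, 28, 0, 0, 0, 1], [0, 122, 32, 0, 0, 0, 1], [0, 122, 36, 0, 0, 0, 1], [0, 122, 40, 0, 0, 0, 1], [0, 122, 40, 0, 0, 0, 1]])

```text
time: 10.78
position: [0.4837, -0.1154, 0.0368]
tool_rot: [-0.575, 0.412, -0.412, 0.575]
ft_force: [-2.2, 0.4, -0.7]
grip_width: 0.0006
```

```bash
python3 - <<'E'
from h import *
s=snap('scene','s8');cv2.imwrite('pics/s8z.png',cv2.resize(s['img'][100:290,60:300,::-1],None,fx=3,fy=3))
E
```

```text
(no output)
```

View pics/s8z.png

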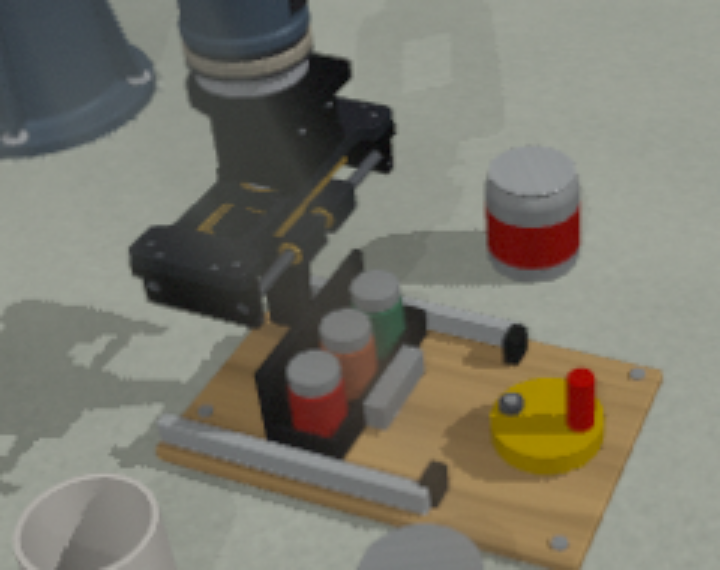

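The finger is pushing the plate with 2.2 N and the tray is sliding forward. The cam still sits at its low point. I'll keep pushing.

>>> jog_arm(series=[[0, 0, 5, 0, 0, 0, 1], [0, 0, 10, 0, 0, 0, 1], [0, 0, 15, 0, 0, 0, 1], [0, 0, 20, 0, 0, 0, 1], [0, 0, 25, 0, 0, 0, 1], [0, 0, 30, 0, 0, 0, 1], [0, 0, 35, 0, 0, 0, 1], [0, 0, 40, 0, 0, 0, 1], [0, 0, 44, 0, 0, 0, 1], [0, 0, 48, 0, 0, 0, 1], [0, 0, 50, 0, 0, 0, 1], [0, 0, 50, 0, 0, 0, 1]])

```text
time: 12.32
position: [0.5312, -0.0997, 0.037]
tool_rot: [-0.575, 0.411, -0.412, 0.575]
ft_force: [-2.5, -0.1, 0.1]
grip_width: 0.0005
```

>>> jog_arm(series=[[0, 0, 1.5, 0, 0, 0, 1], [0, 0, 3, 0, 0, 0, 1], [0, 0, 3, 0, 0, 0, 1]])

```text
time: 12.7
position: [0.5338, -0.0987, 0.037]
tool_rot: [-0.575, 0.411, -0.412, 0.575]
ft_force: [-2.0, -0.4, -0.9]
grip_width: 0.0008
```

>>> jog_arm(series=[[0, 0, 1.5, 0, 0, 0, 1], [0, 0, 3, 0, 0, 0, 1], [0, 0, 3, 0, 0, 0, 1]])

```text
time: 13.08
position: [0.5367, -0.0977, 0.0371]
tool_rot: [-0.575, 0.411, -0.412, 0.575]
ft_force: [-0.9, -0.9, 0.4]
grip_width: 0.0003
```

```bash
python3 - <<'E'
from h import *
print(get_obs()['ft_force'])
s=snap('scene','s9');cv2.imwrite('pics/s9z.png',cv2.resize(s['img'][100:290,60:300,::-1],None,fx=3,fy=3))
E
```

```text
[-0.86967584 -0.88466545  0.42387809]
```

View pics/s9z.png

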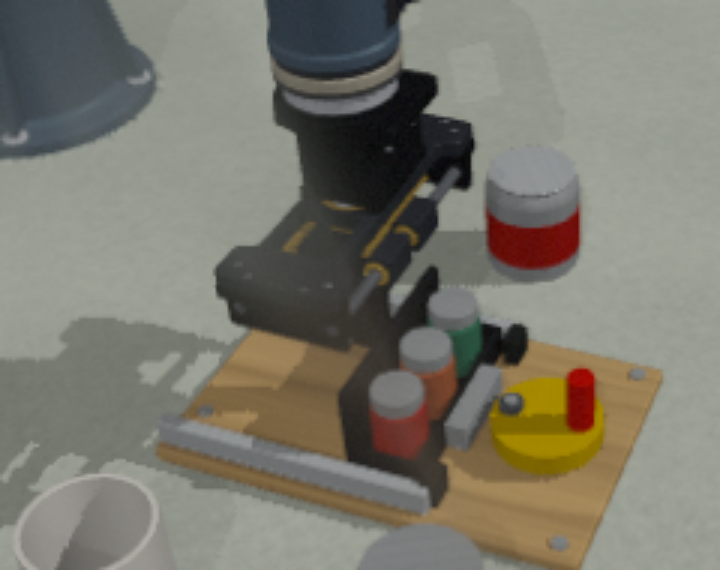

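Nearly home, and the force shows no stop contact yet. I'll continue in small steps until it rises.

>>> jog_arm(series=[[0, 0, 1, 0, 0, 0, 1], [0, 0, 2, 0, 0, 0, 1], [0, 0, 2, 0, 0, 0, 1]])

```text
time: 13.5
position: [0.5385, -0.0971, 0.037]
tool_rot: [-0.575, 0.411, -0.412, 0.575]
ft_force: [-2.4, -1.3, 0.7]
grip_width: 0.0004
```

>>> jog_arm(series=[[0, 0, 1, 0, 0, 0, 1], [0, 0, 2, 0, 0, 0, 1], [0, 0, 2, 0, 0, 0, 1]])

```text
time: 13.88
position: [0.5395, -0.0967, 0.037]
tool_rot: [0.575, -0.412, 0.411, -0.575]
ft_force: [-4.2, -3.7, 1.9]
grip_width: 0.0006
```

>>> jog_arm(series=[[0, 0, 1, 0, 0, 0, 1], [0, 0, 2, 0, 0, 0, 1], [0, 0, 2, 0, 0, 0, 1]])

```text
time: 14.25
position: [0.5394, -0.0966, 0.037]
tool_rot: [0.577, -0.412, 0.41, -0.574]
ft_force: [-8.3, -7.1, 5.4]
grip_width: 0.0005
```

>>> jog_arm(series=[[0, 0, 2, 0, 0, 0, 1], [0, 0, 2, 0, 0, 0, 1], [0, 0, -10, 0, 0, 0, 1], [0, 0, -30, 0, 0, 0, 1], [0, -50, -40, 0, 0, 0, 1], [0, -100, -40, 0, 0, 0, 1], [0, -140, -40, 0, 0, 0, 1], [0, -140, -80, 0, 0, 0, 1], [0, -140, -80, 0, 0, 0, 1], [0, -140, -80, 0, 0, 0, 1]])

```text
time: 15.5
position: [0.4671, -0.1214, 0.1771]
tool_rot: [-0.574, 0.411, -0.412, 0.575]
ft_force: [0.2, -0.3, -0.1]
grip_width: 0.0005
```

```bash
python3 look.py 10; python3 - <<'E'
from h import *
s=load('s10');cv2.imwrite('pics/s10z.png',cv2.resize(s['img'][100:290,60:300,::-1],None,fx=3,fy=3))
print(get_obs()['ft_force'],get_obs()['position'])
E
```

```text
[249 223   9  20 153] [ 0.66914869 -0.05230514  0.074     ] len 0.047267960141077835 cam -3.1660118556281187
[0.34463488 0.77633526 0.63600714] [ 0.46719022 -0.12134414  0.17676033]
```

View pics/s10z.png

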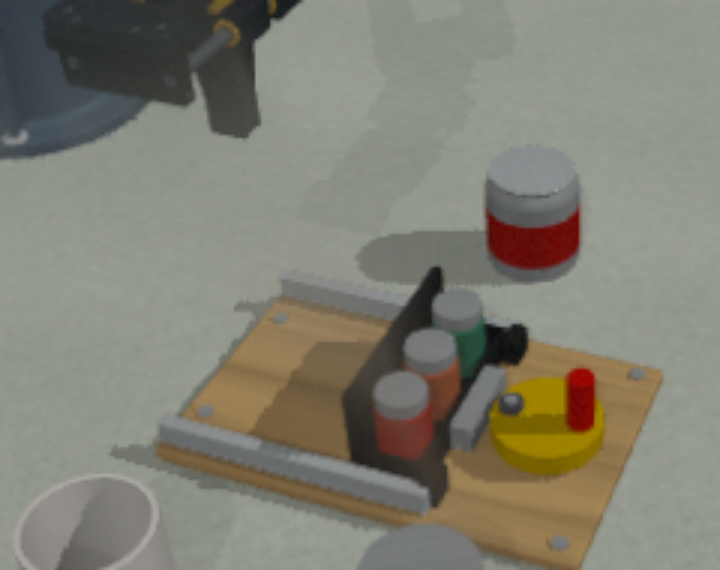

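View pics/w10.png

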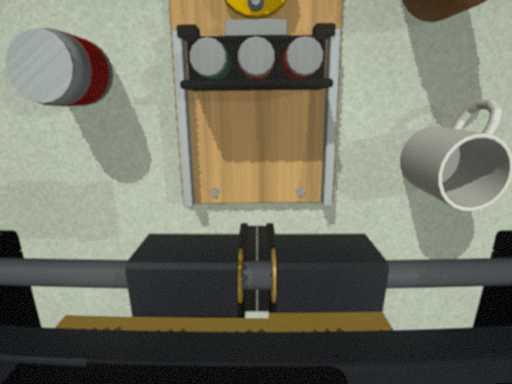

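```bash
python3 - <<'E'
from h import *
w=load('w10'); p=onz(w,[(183,86),(258,88),(331,86)],.078)
z=np.array([np.cos(.3287),np.sin(.3287)])
print('unit', (p[:,:2]-[.6243,-.0662])@z)
# objects vs. start, scene image difference around the jar/tin/mug
a=load('scene0')['img'].astype(int);b=load('s10')['img'].astype(int); d=abs(a-b).max(2)
for n,(x0,x1,y0,y1) in dict(tin=(215,260,145,195),jar=(175,232,272,350),mug=(65,128,255,330)).items(): print(n,(d[y0:y1,x0:x1]>40).mean())
s0=load('scene0'); s=load('s10')
print(get_obs()['joint_velocities'].round(3))
E
```

```text
unit [-0.07857493 -0.08071915 -0.07885414]
tin 0.0
jar 0.0
mug 0.0
[ 0.002  0.006 -0.001 -0.004  0.006 -0.002]
```

```bash
python3 -c "
from rig import *
print(hand_in())"
```

```text
the job is handed in; nothing more can be done
None
```

I turned the cam clockwise to its low point by pushing the red peg with the shut fingertips, and only then pushed the tray forward until it stopped. The job is handed in with the arm clear, at about 15.6 s of the 58 s allowed.

**Last checks**
- **Cam:** I measured it at about -3.17 rad from the scene camera, and -3.16 from the wrist camera before the tray push. It read the same after the push.
- **Tray:** it stalled while the push force rose from about 2.5 N to about 11 N, and both views show it flush with the end stops. The plate face moved about 75 mm.
- **Jar, tin and mug:** the scene picture shows no change around any of them from the start.
- **Clearance:** the fingers are about 0.1 m above the tray, and the force reading is close to zero.

**Disagreements**
- **Plate face position:** it measured about 79–81 mm behind the pivot, where the text implies 85 mm for a home tray. I took this as calibration and pivot error.
- **Fingertip height:** the shut fingertips appeared about 25 mm above the reported TCP, so I pushed with the TCP lower, at 37–39 mm.

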